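# Set a straightedge flush on a bearing housing and weigh it down

## Task

We want to check the machined face of the green bearing housing for straightness: slide the flat aluminium straightedge across the bench until its long edge lies flush against that face along the whole face and sticks out past both ends of it. Then lift the steel weight up and off the stand's prong and set it down gently, upright, on the middle of the straightedge so that it cannot shift, leaving it flush and released. Leave the oil bottle, bearing, tin cup and wrench where they are.

Things in the scene. Friction and masses are not known exactly. Their poses are not given: they have to be found in the camera images.
- straightedge: loose flat aluminium bar lying on the bench, 260 mm long (its y axis), 90 mm wide (its x axis), 10 mm thick, about 0.45 kg; too wide to grasp, to be pushed by its edges; sliding it takes about 3 to 8 N. Origin: centre of its underside. Its working edge is the long edge at x = +45 mm, which faces the housing at the start.
- edge_left (a point): the +y end of the straightedge's working edge, at its underside: (45, 130, 0) mm in the straightedge's frame
- edge_right (a point): the -y end of the straightedge's working edge, at its underside: (45, -130, 0) mm in the straightedge's frame
- housing: green cast bearing housing bolted to the bench (does not move): base 200 mm along its y, 70 mm along its x, 36 to 40 mm high, with a 100 mm long round boss lying along y in the middle on top, highest point 86 mm, and two bolts. Origin: centre of its underside. Its machined upright face is at x = -35 mm, looks along its -x (towards the robot), is 200 mm long and 40 mm high.
- face_mid (a point): middle of the lower edge of the housing's machined face, at bench level; axes as the housing: x points into the housing, y runs along the face
- stand: steel stand fixed to the bench, on the left or the right. Origin at bench level, about under the hanging weight. Base plate 130 x 90 x 12 mm (x -50 to +80 mm), a 16 mm square post at x = +68 mm, 180 mm high, and near its top a level round prong 10 mm thick that points along the stand's -x to x = -29 mm, where its tip turns up to 12 mm above the prong's top
- prong (a point): top of the stand's prong above the stand's origin, 180 mm above the bench; axes as the stand
- weight: loose bare steel weight, about 0.5 kg: cylinder 50 mm across, 36 mm high, with a flat-bar shackle on it, outer width 40 mm (its y), 14 mm thick (its x), z = 36 to 96 mm, opening 24 mm wide, z = 36 to 86 mm. Origin: centre of its underside, z up. Hangs with the prong through the shackle, axes as the stand; graspable across y from above; lift over 12 mm to clear the prong tip.
- oil_bottle: bystander: grey plastic bottle, 60 mm across, 150 mm high, standing on the other side from the stand; origin: centre of its underside
- bearing: bystander: steel bearing ring lying flat, 56 mm across, 16 mm high; origin: centre of its underside
- tin: bystander: open aluminium tin cup, 64 mm across, 70 mm high; origin: centre of its underside
- wrench: bystander: steel wrench about 170 mm long lying flat on the bench along its own x; origin: about its middle
There are look-alikes about, which are no part of the job. Leave any pink look-alike of the weight alone. Of the things that look like the housing, take the one that is farthest to the robot's right at the start.

How it is judged:
On the way, in this order (a step that is already met when the one before it is completed fails the run):
1. the straightedge lies flush against the housing's machined face and spans it (x of edge_left in the frame of face_mid between -0.0025 and 0.003 m and x of edge_right in the frame of face_mid between -0.0025 and 0.003 m and y of straightedge in the frame of face_mid between -0.03 and 0.03 m and angle between straightedge's own z axis and vertical below 0.03 rad), for 0.2 s.
2. the weight stands on the middle of the straightedge (horizontal distance between weight and straightedge below 0.04 m and angle between weight's own z axis and vertical below 0.08 rad and z of weight in the frame of straightedge between 0.007 and 0.013 m), for 0.2 s.
At the end, for the whole second after the job is handed in: Both ends of the straightedge's working edge within 2.5 mm of the plane of the machined face; it lies flat, its centre within 30 mm of the face's middle along the face; the weight stands upright (0.08 rad) on it, within 40 mm of its centre; both at rest (all of step 1 and all of step 2 and linear speed of each of weight, straightedge below 0.02 m/s); the robot touches nothing.
It fails at once if the oil bottle was moved by more than 20 mm (distance of oil_bottle from where it was at the start of the episode above 0.02 m).
It fails at once if the bearing was moved by more than 20 mm (distance of bearing from where it was at the start of the episode above 0.02 m).
It fails at once if the tin cup was moved by more than 20 mm (distance of tin from where it was at the start of the episode above 0.02 m).
It fails at once if the wrench was moved by more than 20 mm (distance of wrench from where it was at the start of the episode above 0.02 m).
It fails at once if the weight was banged onto the straightedge (more than 60 N) (contact force between weight and straightedge above 60 N).
It also fails if it takes over 72 s, if anything falls off the work surface, if the arm or the gripper's body presses on something with over 40 N, if the wrist force passes 120 N, or if a joint passes its speed limit or range.

## Robot

A 7-joint arm with a two-finger parallel gripper is mounted at the origin on the work surface. World frame = base frame: x ahead of the robot, y to its left, z up, the work surface at z = 0. Lengths are in m, angles in rad, forces in N, time in s.
With the tool pointing down it reaches from about 0.425 to 0.925 m from the base axis. Payload 6.8 kg.
Tool frame: the origin (TCP) lies at the very end of the fingers, on their centre line; the grasp point (between the pads) lies 19 mm behind it; z points along the fingers, y is the line along which they close (so a half turn about z gives the same grasp; the last joint's range is limited). The gripper opens to 85 mm and grips with 20 to 120 N. Pads are 22 mm wide; open, the fingers measure 114 mm over their backs; the gripper's body (76 mm by 85 mm) begins 54 mm behind the grasp point. The pads swing forward as they close: fully open they stand 13 mm farther back than shut.
Start: joints at [-1.326, 0.477, 0.022, 1.555, -0.011, 1.109, -0.083], TCP at [0.233, 0.633, 0.231] pointing down, gripper open.
Joint ranges: [-2.96, 2.96], [-0.34, 2.1], [-1.41, 1.46], [0.24, 2.44], [-1.37, 4.51], [0.17, 1.92], [-2.96, 2.96]. Speed limits (rad/s): [2.39, 2.39, 3.14, 3.14, 3.14, 3.14, 3.14].

## Interface

Orientations are given as a rotation vector (axis times angle).
In Python, from bench import r gives the robot as it stands. The module is installed in compiled form; this text tells all that it offers.
- The arm moves only by the tool servo_tool, never from a script. Its argument "commands" is a list of rows, each a list of 7 numbers: the turn, a rotation vector about the world's x, y, z in degrees, then the shift along the world's x, y, z in mm, then the closure, from 0 (fully open) to 1 (shut). A call has 1 to 5 rows; each row is the pose to reach, as a shift and turn from the pose commanded when the call began; what a row does not reach only later rows make up. A row lasts 1/12 s, in which the tool goes at most 41.7 mm and 7.16 degrees, less where a joint would pass 70% of its speed; a pose out of reach is approached as far as the arm can. A call with a gripper value outside its range is refused whole. The fingers move at their own pace and stop on an object; "force" is the grip in N (left out, the last holds). Time passes only in rows, so rows that repeat a pose let the fingers close. It gives the time, the measured TCP pose, the force, the opening and the grip force at its end, in the units of the state.
- r.get_obs(): the state, without advancing time (a new reading comes with each control period).
- r.grab_frame(name): name is "scene" or "side" or "wrist"; returns (picture, depth): 400x640x3 uint8, blue, green, red; 400x640 float32, m along the optical axis (not along the pixel's ray), 0 where there is no reading.
- r.camera_info(name): a dict with "vertical_fov" (degrees; the focal length in pixels is half the picture's height over the tangent of half this angle, whatever the lens; pixels are square), "cx", "cy" (the principal point, pixels), "cam_to_world" (4x4, takes a point from camera to world coordinates); the wrist camera has in their place "T_tool_cam" (4x4, takes a point from camera to tool coordinates, whose origin is the TCP and whose axes are the flange's). Camera axes: x right, y up, looking along -z (the intrinsics and any distortion apply to the point x, -y, -z); pixel columns grow to the right and rows downward; lengths in m; the calibration is good to about 2 mm. A picture is of the moment at which its call begins: read the wrist's pose just before it. camera_info takes no time and is no camera call.
- r.hand_in(): hands the job in; it is judged then, once.
The state is a dict: "clock": time; "joints": joint angles; "qvel": joint speeds; "tau": joint torques, N m; "tcp_pos": TCP position; "orientation": TCP orientation; "contact_force": force on the tool from outside, world axes, zero at the start; "moment": the same for the moment, N m; "grip_width": finger opening in m; "gripper_force": force on a finger pad.
Only numpy, scipy, OpenCV 4.12 (cv2) and the standard library are available. Lean on these libraries where they do the work, as an engineer would, in place of code of your own. Each camera call takes 0.05 s, during which the arm holds its last target. There are 200 camera calls.

## Working session

There is one attempt and no reset: what is moved stays moved. The work goes in short steps, Python scripts to look and compute and a tool call to move; the robot and the scene stay as the last step left them, time stands still between calls to the robot, and variables do not carry over. Pictures are saved under pics/ and viewed, at most 10 in all, crops included, and the job is handed in when it is done.

Besides the shell and the picture viewer there is one more tool, called after "Request:" as a command line: name --pt "numbers of a row" for each row, then --argument value for the rest. servo_tool: Moves the arm, as the interface text tells. Its arguments: {"type":"object","properties":{"commands":{"type":"array"},"force":{"type":"number"}},"required":["commands"]}

```bash
mkdir -p pics; cat > h.py <<'E'
import numpy as np, cv2
from bench import r
from scipy.spatial.transform import Rotation as R
def info(n,obs=None):
    c=r.camera_info(n); f=200/np.tan(np.radians(c["vertical_fov"])/2)
    if n=="wrist":
        T=np.eye(4);T[:3,:3]=R.from_rotvec(obs["orientation"]).as_matrix();T[:3,3]=obs["tcp_pos"]
        M=T@np.array(c["T_tool_cam"])
    else: M=np.array(c["cam_to_world"])
    return f,c["cx"],c["cy"],M,c
def grab(n):
    o=r.get_obs(); p,d=r.grab_frame(n); return p,d,info(n,o)
def cloud(d,I):
    f,cx,cy,M,c=I; v,u=np.mgrid[0:400,0:640]
    P=np.stack([(u-cx)/f*d,-(v-cy)/f*d,-d],-1)
    return P@M[:3,:3].T+M[:3,3]
def plane(uv,z,I):
    f,cx,cy,M,c=I; uv=np.atleast_2d(uv).astype(float)
    D=np.stack([(uv[:,0]-cx)/f,-(uv[:,1]-cy)/f,-np.ones(len(uv))],-1)@M[:3,:3].T
    return M[:3,3]+D*((z-M[2,3])/D[:,2])[:,None]
E
python3 - <<'E'
from h import *
for n in ["scene","side","wrist"]:
    p,d,I=grab(n); cv2.imwrite(f"pics/{n}0.png",p); np.savez(f"{n}0.npz",p=p,d=d)
    print(n,I[0],I[4]); print(I[3].round(3))
print(r.get_obs())
E
```

```text
scene 485.7235783524021 {'vertical_fov': 44.75949825209904, 'cx': 320.45278612380946, 'cy': 194.4417011902922, 'cam_to_world': array([[-0.55405739, -0.59510631,  0.58212447,  1.39132492],
       [ 0.83234208, -0.40866677,  0.37443041,  0.52332296],
       [ 0.01506903,  0.69198263,  0.72175686,  1.17284789],
       [ 0.        ,  0.        ,  0.        ,  1.        ]])}
[[-0.554 -0.595  0.582  1.391]
 [ 0.832 -0.409  0.374  0.523]
 [ 0.015  0.692  0.722  1.173]
 [ 0.     0.     0.     1.   ]]
side 488.6763939228183 {'vertical_fov': 44.51550833322936, 'cx': 311.5376042840347, 'cy': 199.14463260222453, 'cam_to_world': array([[ 0.98414611,  0.13937478, -0.1096864 ,  0.36631754],
       [-0.17649667,  0.70867714, -0.68310002, -1.01414093],
       [-0.01747467,  0.69162951,  0.72204103,  1.18113299],
       [ 0.        ,  0.        ,  0.        ,  1.        ]])}
[[ 0.984  0.139 -0.11   0.366]
 [-0.176  0.709 -0.683 -1.014]
 [-0.017  0.692  0.722  1.181]
 [ 0.     0.     0.     1.   ]]
wrist 307.69135091604966 {'vertical_fov': 66.04789793184055, 'cx': 314.7614206725785, 'cy': 200.319772902
[... 484 characters left out ...]
 ]]
{'clock': 0.15, 'joints': array([-1.32606639,  0.47761133,  0.02232076,  1.55618618, -0.01150284,
        1.10928709, -0.08308549]), 'qvel': array([-0.00076281, -0.00220028,  0.00020893, -0.00285427,  0.00105617,
        0.00083996,  0.00156924]), 'tau': array([ 2.39629422e-03, -5.96923470e+01,  1.61008324e+00, -2.81491899e+01,
        1.26892174e-02,  6.57608893e-03,  1.34163358e-05]), 'tcp_pos': array([0.23308654, 0.63301371, 0.23056392]), 'orientation': array([-5.51241264e-01, -3.09268933e+00,  2.12828657e-03]), 'contact_force': array([0.16915126, 0.12878483, 0.25633174]), 'moment': array([ 0.01023769, -0.03042104, -0.02623148]), 'gripper_force': 0.0, 'grip_width': 0.0851834013585169}
```

View pics/scene0.png

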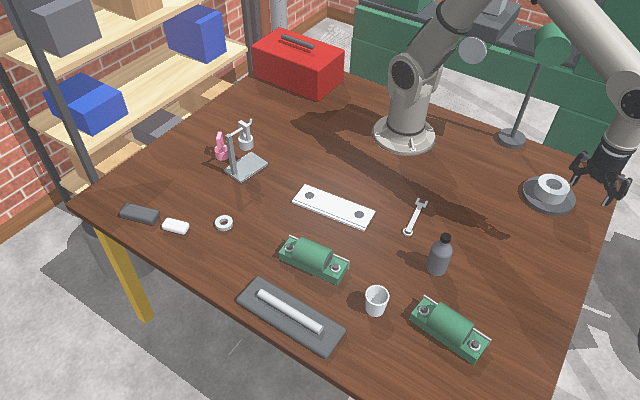

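View pics/side0.png

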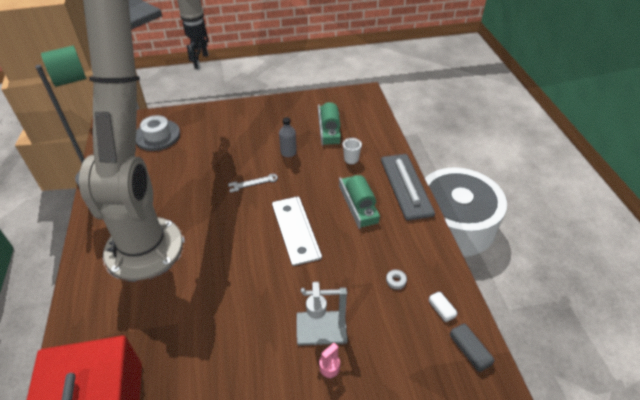

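Candidates:
- Housing: (313,258) or (450,327) in scene. The one at (313,258) lies at smaller y (the robot's right), so I choose it.
- Weight: steel at (246,135), or the pink look-alike at (221,146). I choose the steel one.
- Straightedge: white bar at (333,206). The grey block with a rod at (290,315) and the small white and grey bars are not it.

In side, these sit at housing (360,200), straightedge (297,230), weight (316,303) and pink (330,362).

```bash
cat > m.py <<'E'
from h import *
def big(mask,near):
    n,l,s,c=cv2.connectedComponentsWithStats(mask.astype(np.uint8))
    k=min((i for i in range(1,n) if s[i,4]>60),key=lambda i:np.hypot(*(c[i]-near)))
    return l==k
E
python3 - <<'E'
from m import *
for n,hp,sp in [("scene",(313,258),(333,206)),("side",(360,200),(297,230))]:
    z=np.load(n+"0.npz");p,d=z["p"],z["d"];I=info(n);C=cloud(d,I)
    hsv=cv2.cvtColor(p,cv2.COLOR_BGR2HSV).astype(int)
    wm=(hsv[...,1]<40)&(hsv[...,2]>165); m=big(wm,sp)
    cnt=max(cv2.findContours(m.astype(np.uint8),0,1)[0],key=cv2.contourArea)
    hull=cv2.convexHull(cnt)[:,0]; W=plane(hull,0.01,I)[:,:2]
    (c,s,a)=cv2.minAreaRect((W*1000).astype(np.float32))
    print(n,"bar rect",c,s,a,"depth z",np.median(C[m][:,2]),"cloud ctr",np.median(C[m],0)); print(cv2.boxPoints((c,s,a)))
    gm=(hsv[...,0]>55)&(hsv[...,0]<90)&(hsv[...,1]>70)
    g=big(gm,hp); P=C[cv2.dilate(g.astype(np.uint8),np.ones((5,5)))>0]
    t=P[(P[:,2]>0.03)&(P[:,2]<0.044)][:,:2]*1000
    print("housing top pts",len(t),cv2.minAreaRect(t.astype(np.float32)))
    print(" boss top",P[P[:,2]>0.08].mean(0) if (P[:,2]>.08).any() else None, P[:,2].max())
    # generic blobs above the bench
    B=(C[...,2]>0.008)&(C[...,2]<0.35)&(C[...,0]>0.3)&(C[...,0]<1.1)&(abs(C[...,1])<.6)&(d>0)
    k,l,st,ce=cv2.connectedComponentsWithStats(B.astype(np.uint8))
    for i in range(1,k):
        if st[i,4]>50: Q=C[l==i]; print(ce[i].round(),st[i,4],"min",Q.min(0).round(3),"max",Q.max(0).round(3),p[l==i].mean(0).round())
s=cv2.imread("pics/scene0.png");q=cv2.imread("pics/side0.png")
cv2.imwrite("pics/crop0.png",np.hstack([cv2.resize(s[100:300,190:390],(400,400)),cv2.resize(q[150:390,260:500],(400,400))]))
E
```

```text
scene bar rect (474.6470642089844, -18.32867431640625) (94.98053741455078, 262.6329040527344) 6.150557518005371 depth z 0.010736616119260356 cloud ctr [ 0.47685866 -0.0120951   0.01073662]
[[ 413.36072   107.143715]
 [ 441.49957  -153.97742 ]
 [ 535.9334   -143.80106 ]
 [ 507.79456   117.32007 ]]
housing top pts 536 ((694.9110107421875, 53.81370544433594), (75.0118408203125, 199.8372802734375), 6.144896984100342)
 boss top [0.71706933 0.06597552 0.11000249] 1.1728478858256726
[239. 153.] 1521 min [ 0.317 -0.542  0.008] max [ 0.559 -0.315  0.195] [172. 166. 173.]
[334. 207.] 1447 min [ 0.415 -0.151  0.008] max [0.534 0.115 0.019] [237. 236. 235.]
[139. 213.] 600 min [ 0.815 -0.558  0.008] max [ 0.892 -0.436  0.04 ] [118. 115. 113.]
[223. 222.] 199 min [ 0.699 -0.288  0.008] max [ 0.757 -0.23   0.024] [217. 214. 211.]
[175. 226.] 319 min [ 0.786 -0.413  0.009] max [ 0.852 -0.331  0.033] [236. 234. 233.]
[440. 255.] 762 min [0.482 0.33  0.008] max [0.537 0.389 0.155] [108. 103. 104.]
[314. 258.] 1904 min [ 0.639 -0.049  0.008] max [0.74  0.153 0.092] [125. 144. 107.]
[292. 316.] 3837 mi
[... 849 characters left out ...]
153] [79. 76. 77.]
[351. 150.] 348 min [0.691 0.24  0.008] max [0.752 0.312 0.075] [155. 154. 152.]
[407. 187.] 1897 min [ 0.819 -0.057  0.008] max [0.924 0.249 0.046] [120. 118. 115.]
[360. 200.] 1270 min [ 0.648 -0.055  0.008] max [0.738 0.151 0.092] [101. 118.  84.]
[296. 231.] 1129 min [ 0.416 -0.155  0.008] max [0.528 0.11  0.019] [244. 244. 243.]
[396. 279.] 221 min [ 0.698 -0.292  0.008] max [ 0.752 -0.238  0.021] [192. 190. 186.]
[323. 326.] 2544 min [ 0.417 -0.51   0.008] max [ 0.552 -0.32   0.195] [158. 152. 162.]
[443. 307.] 422 min [ 0.794 -0.42   0.008] max [ 0.848 -0.336  0.03 ] [222. 221. 219.]
[472. 347.] 996 min [ 0.811 -0.566  0.008] max [ 0.889 -0.44   0.035] [92. 90. 89.]
```

View pics/crop0.png

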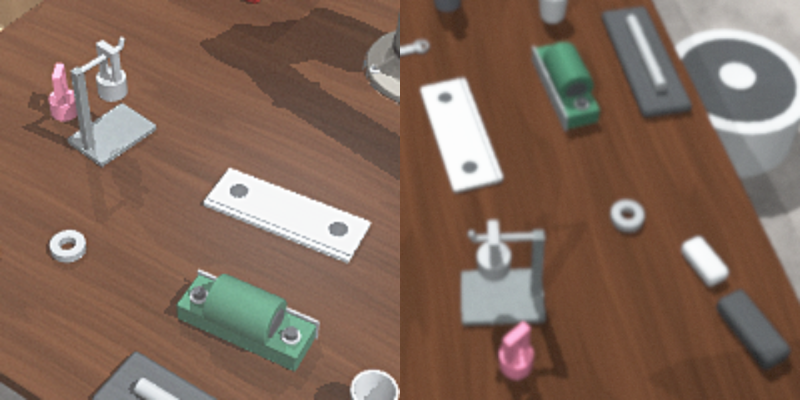

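The crop confirms the choice. The near housing sits between bar and tin, the steel weight hangs on the prong, and the pink one stands behind the post. Next I locate the wrench, the stand base and the weight.

```bash
python3 - <<'E'
from m import *
for n,wp in [("scene",(414,217)),("side",(253,183))]:
    z=np.load(n+"0.npz");p,d=z["p"],z["d"];I=info(n);C=cloud(d,I)
    hsv=cv2.cvtColor(p,cv2.COLOR_BGR2HSV).astype(int)
    w=big((hsv[...,1]<60)&(hsv[...,2]>110),wp); v,u=np.nonzero(w)
    W=plane(np.c_[u,v],0.005,I)[:,:2]*1000; print(n,"wrench",cv2.boxPoints(cv2.minAreaRect(W.astype(np.float32))).round().tolist())
    S=(C[...,0]>.38)&(C[...,0]<.6)&(C[...,1]<-.29)&(C[...,1]>-.56)&(d>0)&(hsv[...,1]<70)
    b=S&(abs(C[...,2]-.012)<.007); T=C[b][:,:2]*1000
    T=cv2.convexHull(T.astype(np.float32)); print(" base",cv2.minAreaRect(T),cv2.boxPoints(cv2.minAreaRect(T)).round().tolist())
    for a,bb in [(.10,.135),(.14,.16),(.16,.172),(.172,.183),(.184,.195)]:
        q=C[S&(C[...,2]>a)&(C[...,2]<bb)]
        print(" z",a,bb,len(q),q.min(0).round(3),q.max(0).round(3),np.median(q,0).round(3))
E
```

```text
scene wrench [[274.0, 227.0], [278.0, 191.0], [448.0, 212.0], [444.0, 248.0]]
 base ((476.6956787109375, -443.06268310546875), (241.48458862304688, 135.2308349609375), 79.81720733642578) [[389.0, -550.0], [522.0, -574.0], [565.0, -336.0], [431.0, -312.0]]
 z 0.1 0.135 241 [ 0.451 -0.484  0.1  ] [ 0.552 -0.341  0.135] [ 0.493 -0.368  0.124]
 z 0.14 0.16 67 [ 0.467 -0.394  0.14 ] [ 0.55  -0.346  0.16 ] [ 0.485 -0.372  0.15 ]
 z 0.16 0.172 35 [ 0.473 -0.388  0.161] [ 0.552 -0.346  0.172] [ 0.536 -0.371  0.166]
 z 0.172 0.183 97 [ 0.443 -0.394  0.172] [ 0.55  -0.346  0.183] [ 0.502 -0.373  0.179]
 z 0.184 0.195 67 [ 0.444 -0.39   0.184] [ 0.549 -0.348  0.195] [ 0.477 -0.367  0.19 ]
side wrench [[274.0, 229.0], [280.0, 188.0], [449.0, 213.0], [443.0, 255.0]]
 base ((486.1488952636719, -374.5678405761719), (92.86412048339844, 128.82568359375), 81.27581787109375) [[415.0, -411.0], [543.0, -430.0], [557.0, -338.0], [430.0, -319.0]]
 z 0.1 0.135 360 [ 0.449 -0.398  0.1  ] [ 0.544 -0.35   0.134] [ 0.477 -0.385  0.126]
 z 0.14 0.16 51 [ 0.466 -0.393  0.14 ] [ 0.543 -0.373  0.16 ] [ 0.531 -0.389  0.15 ]
 z 0.16 0.172 40 [ 0.445 -0.392  0.16 ] [ 0.545 -0.37   0.172] [ 0.518 -0.388  0.167]
 z 0.172 0.183 188 [ 0.443 -0.391  0.172] [ 0.546 -0.362  0.182] [ 0.505 -0.378  0.178]
 z 0.184 0.195 104 [ 0.439 -0.393  0.184] [ 0.483 -0.349  0.195] [ 0.472 -0.371  0.189]
```

Request:
servo_tool --pt "0 0 -32 84 -166 0 0.5" --pt "0 0 -32 84 -166 0 0.5" --pt "0 0 -32 84 -166 0 0.5" --pt "0 0 -32 84 -166 0 0.5" --pt "0 0 -32 84 -166 0 0.5"

```text
clock: 0.57
tcp_pos: [0.3204, 0.4617, 0.2311]
orientation: [1.399, 2.811, -0.003]
contact_force: [0.6, -0.2, -0.1]
grip_width: 0.0425
gripper_force: 0.0
```

Request:
servo_tool --pt "0 0 -32 84 -166 0 0.5" --pt "0 0 -32 84 -166 0 0.5" --pt "0 0 -32 84 -166 0 0.5" --pt "0 0 -32 84 -166 0 0.5" --pt "0 0 -32 84 -166 0 0.5"

```text
clock: 0.98
tcp_pos: [0.4033, 0.2958, 0.2313]
orientation: [2.12, 2.317, -0.001]
contact_force: [0.3, 0.8, 1.2]
grip_width: 0.043
gripper_force: 0.0
```

Request:
servo_tool --pt "0 0 1 29 -162 0 0.5" --pt "0 0 1 29 -162 0 0.5" --pt "0 0 1 29 -162 0 0.5" --pt "0 0 1 29 -162 0 0.5" --pt "0 0 1 29 -162 0 0.5"

```text
clock: 1.4
tcp_pos: [0.4309, 0.1317, 0.2313]
orientation: [2.097, 2.338, -0.002]
contact_force: [0.4, 0.4, -0.6]
grip_width: 0.0427
gripper_force: 0.0
```

Request:
servo_tool --pt "0 0 0 29 -162 0 0.5" --pt "0 0 0 29 -162 0 0.5" --pt "0 0 0 29 -162 0 0.5" --pt "0 0 0 29 -162 0 0.5" --pt "0 0 0 29 -162 0 0.5"

```text
clock: 1.82
tcp_pos: [0.4598, -0.0299, 0.2319]
orientation: [2.096, 2.337, -0.001]
contact_force: [-0.2, 0.8, 0.1]
grip_width: 0.0427
gripper_force: 0.0
```

Request:
servo_tool --pt "0 0 0 29 -162 0 0.5" --pt "0 0 0 29 -162 0 0.5" --pt "0 0 0 29 -162 0 0.5" --pt "0 0 0 29 -162 0 0.5" --pt "0 0 0 29 -162 0 0.5"

```text
clock: 2.23
tcp_pos: [0.4883, -0.1927, 0.232]
orientation: [2.094, 2.336, -0.004]
contact_force: [0.2, -0.6, 0.2]
grip_width: 0.043
gripper_force: 0.0
```

```bash
python3 - <<'E'
from h import *
o=r.get_obs();print(o["tcp_pos"],o["orientation"],o["joints"].round(2),o["clock"])
E
```

```text
[ 0.48827452 -0.19272296  0.23204702] [ 2.09390112  2.33575245 -0.00389898] [-0.34  0.27  0.71  1.95 -0.2   0.99  0.58] 2.2333
```

Request:
servo_tool --pt "0 0 0 0 0 -41 0.5" --pt "0 0 0 0 0 -82 0.5" --pt "0 0 0 0 0 -123 0.5" --pt "0 0 0 0 0 -164 0.5" --pt "0 0 0 0 0 -195 0.5"

```text
clock: 2.65
tcp_pos: [0.4872, -0.1833, 0.0331]
orientation: [-2.084, -2.348, 0.002]
contact_force: [0.4, 0.0, 0.4]
grip_width: 0.0426
gripper_force: 0.0
```

Request:
servo_tool --pt "0 0 0 0 0 -12 0.5" --pt "0 0 0 0 0 -22 0.5" --pt "0 0 0 0 0 -30 0.5" --pt "0 0 0 0 0 -34 0.5" --pt "0 0 0 0 0 -35 0.5"

```text
clock: 3.07
tcp_pos: [0.4891, -0.1847, 0.002]
orientation: [2.085, 2.348, 0.001]
contact_force: [0.5, 0.4, 0.4]
grip_width: 0.0428
gripper_force: 0.0
```

```bash
python3 - <<'E'
from h import *
p,d,I=grab("side");cv2.imwrite("pics/a1.png",cv2.resize(p[180:330,230:400],None,fx=3.5,fy=3.5))
o=r.get_obs();print(o["tcp_pos"],o["contact_force"])
E
```

```text
[ 0.48908481 -0.18469028  0.00211436] [ 0.1808913  -0.61961364  0.6657151 ]
```

View pics/a1.png

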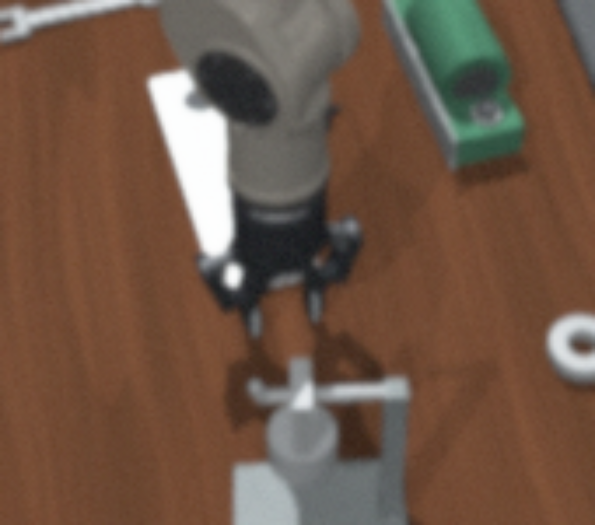

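The gripper stands just off the bar's -y end with both fingers straddling its middle. I lower slightly and start pushing along the bar's y.

Request:
servo_tool --pt "0 0 -0.5 0 0 -2 0.5" --pt "0 0 -0.5 0 3 -2 0.5" --pt "0 0 -0.5 -1 8 -2 0.5" --pt "0 0 -0.5 -1 14 -2 0.5" --pt "0 0 -0.5 -2 20 -2 0.5"

```text
clock: 3.53
tcp_pos: [0.4865, -0.1637, -0.0004]
orientation: [2.096, 2.34, 0.001]
contact_force: [0.3, 0.2, -0.0]
grip_width: 0.0425
gripper_force: 0.0
```

Request:
servo_tool --pt "0 0 0 0 4 0 0.5" --pt "0 0 0 -1 8 0 0.5" --pt "0 0 0 -1 12 0 0.5" --pt "0 0 0 -2 16 0 0.5" --pt "0 0 0 -2 20 0 0.5"

```text
clock: 3.95
tcp_pos: [0.4842, -0.1448, -0.0006]
orientation: [2.096, 2.339, -0.001]
contact_force: [-0.0, -3.1, 0.8]
grip_width: 0.0425
gripper_force: 1.3
```

Request:
servo_tool --pt "0 0 0 0 3 0 0.5" --pt "0 0 0 -1 6 0 0.5" --pt "0 0 0 -1 9 0 0.5" --pt "0 0 0 -1 12 0 0.5" --pt "0 0 0 -1 12 0 0.5"

```text
clock: 4.37
tcp_pos: [0.4833, -0.1319, -0.0007]
orientation: [-2.095, -2.34, -0.0]
contact_force: [0.6, -0.3, 0.9]
grip_width: 0.0425
gripper_force: 0.5
```

```bash
cat > bar.py <<'E'
from m import *
def bar(n,near,save=None):
    p,d,I=grab(n); hsv=cv2.cvtColor(p,cv2.COLOR_BGR2HSV).astype(int); C=cloud(d,I)
    m=(hsv[...,1]<40)&(hsv[...,2]>165)&(C[...,0]>.35)&(C[...,0]<.68)&(abs(C[...,1])<.22)&(C[...,2]<.03)&(d>0)
    m=big(m,near); cnt=np.vstack(cv2.findContours(m.astype(np.uint8),0,1)[0])
    W=plane(cv2.convexHull(cnt)[:,0],0.01,I)[:,:2]*1000
    print(n,cv2.minAreaRect(W.astype(np.float32)),cv2.boxPoints(cv2.minAreaRect(W.astype(np.float32))).round(1).tolist())
    if save: cv2.imwrite(save,p)
E
python3 - <<'E'
from bar import *
bar("scene",(340,205),"pics/a2.png");bar("side",(290,225))
o=r.get_obs();print(o["tcp_pos"],o["contact_force"])
E
```

```text
scene ((472.2925109863281, 5.158111572265625), (95.1456069946289, 267.383056640625), 6.268261432647705) [[410.3999938964844, 132.89999389648438], [439.6000061035156, -132.89999389648438], [534.2000122070312, -122.5], [505.0, 143.1999969482422]]
side ((443.6607666015625, 40.76694869995117), (51.3714485168457, 193.73638916015625), 6.4587554931640625) [[407.20001220703125, 134.10000610351562], [429.0, -58.400001525878906], [480.1000061035156, -52.599998474121094], [458.29998779296875, 139.89999389648438]]
[ 0.48319482 -0.13191566 -0.00072881] [0.28366611 0.06212003 0.02340762]
```

Request:
servo_tool --pt "0 0 0 0 5 0 0.5" --pt "0 0 0 -1 10 0 0.5" --pt "0 0 0 -2 15 0 0.5" --pt "0 0 0 -2 20 0 0.5" --pt "0 0 0 -2 22 0 0.5"

```text
clock: 4.88
tcp_pos: [0.4811, -0.1096, -0.0007]
orientation: [-2.095, -2.341, -0.0]
contact_force: [-0.4, -1.9, 0.7]
grip_width: 0.0428
gripper_force: 1.4
```

Request:
servo_tool --pt "0 0 0 1 -10 0 0.5" --pt "0 0 0 2 -20 5 0.5" --pt "0 0 0 2 -20 45 0.5" --pt "0 0 0 2 -20 85 0.5" --pt "0 0 0 2 -20 120 0.5"

```text
clock: 5.3
tcp_pos: [0.4825, -0.1323, 0.1211]
orientation: [-2.099, -2.337, 0.002]
contact_force: [1.0, 0.3, 1.2]
grip_width: 0.0425
gripper_force: 0.0
```

Request:
servo_tool --pt "0 0 30 0 40 20 0.5" --pt "0 0 30 0 40 20 0.5" --pt "0 0 30 0 40 20 0.5" --pt "0 0 30 0 40 20 0.5" --pt "0 0 30 0 40 20 0.5"

```text
clock: 5.72
tcp_pos: [0.4832, -0.0913, 0.1399]
orientation: [1.413, 2.806, 0.001]
contact_force: [0.5, 0.8, 0.7]
grip_width: 0.0423
gripper_force: 0.0
```

Request:
servo_tool --pt "0 0 30 -20 60 0 0.5" --pt "0 0 30 -20 60 0 0.5" --pt "0 0 30 -20 60 0 0.5" --pt "0 0 30 -20 60 0 0.5" --pt "0 0 30 -20 60 0 0.5"

```text
clock: 6.13
tcp_pos: [0.463, -0.0311, 0.1394]
orientation: [-0.643, -3.075, -0.0]
contact_force: [-0.6, -0.6, -0.3]
grip_width: 0.0428
gripper_force: 0.0
```

Request:
servo_tool --pt "0 0 30 -20 60 0 0.5" --pt "0 0 30 -20 60 0 0.5" --pt "0 0 30 -20 60 0 0.5" --pt "0 0 30 -20 60 0 0.5" --pt "0 0 30 -20 60 0 0.5"

```text
clock: 6.55
tcp_pos: [0.4432, 0.0289, 0.1394]
orientation: [0.172, -3.137, 0.0]
contact_force: [0.3, -0.4, 0.9]
grip_width: 0.0426
gripper_force: 0.0
```

Request:
servo_tool --pt "0 20 0 -50 0 0 0.5" --pt "0 20 0 -50 0 0 0.5" --pt "0 20 0 -50 0 0 0.5" --pt "0 20 0 -50 0 0 0.5" --pt "0 20 0 -50 0 0 0.5"

```text
clock: 6.97
tcp_pos: [0.3941, 0.0285, 0.1386]
orientation: [0.144, -2.79, -0.025]
contact_force: [-0.1, 0.3, 0.7]
grip_width: 0.043
gripper_force: 0.0
```

```bash
python3 - <<'E'
from bar import *
bar("scene",(340,205),"pics/a3.png");bar("side",(290,225),"pics/a4.png")
o=r.get_obs();print(o["tcp_pos"],o["contact_force"],o["joints"].round(2));print(R.from_rotvec(o["orientation"]).as_matrix().round(3))
E
```

```text
scene ((469.65765380859375, 30.420738220214844), (95.20659637451172, 261.90625), 6.334598541259766) [[407.8999938964844, 155.3000030517578], [436.79998779296875, -105.0], [531.4000244140625, -94.5], [502.5, 165.8000030517578]]
side ((466.813232421875, 28.717987060546875), (95.08775329589844, 267.0373840332031), 6.31667423248291) [[404.8999938964844, 156.1999969482422], [434.20001220703125, -109.19999694824219], [528.7999877929688, -98.80000305175781], [499.3999938964844, 166.6999969482422]]
[0.39277252 0.02877206 0.13914849] [ 0.56260473 -0.83631876 -0.8885335 ] [-0.42  0.36  0.3   2.07 -0.17  1.08  1.65]
[[-0.935 -0.099 -0.341]
 [-0.106  0.994  0.   ]
 [ 0.339  0.036 -0.94 ]]
```

Request:
servo_tool --pt "0 0 0 -5 -8 -35 0.5" --pt "0 0 0 -5 -8 -70 0.5" --pt "0 0 0 -5 -8 -100 0.5" --pt "0 0 0 -5 -8 -120 0.5" --pt "0 0 0 -5 -8 -120 0.5"

```text
clock: 7.48
tcp_pos: [0.3854, 0.021, 0.0174]
orientation: [0.15, -2.785, -0.025]
contact_force: [0.0, 1.4, -0.6]
grip_width: 0.0428
gripper_force: 0.0
```

Request:
servo_tool --pt "0 0 0 0 0 -5 0.5" --pt "0 0 0 0 0 -10 0.5" --pt "0 0 0 0 0 -14 0.5" --pt "0 0 0 0 0 -15 0.5" --pt "0 0 0 0 0 -15 0.5"

```text
clock: 7.9
tcp_pos: [0.3886, 0.0215, 0.0047]
orientation: [0.153, -2.79, -0.027]
contact_force: [-0.3, 0.1, -0.3]
grip_width: 0.0429
gripper_force: 0.0
```

Request:
servo_tool --pt "0 0 0 4 0 0 0.5" --pt "0 0 0 9 1 0 0.5" --pt "0 0 0 15 2 0 0.5" --pt "0 0 0 22 2 0 0.5" --pt "0 0 0 30 3 0 0.5"

```text
clock: 8.32
tcp_pos: [0.4176, 0.0243, 0.0044]
orientation: [0.153, -2.786, -0.027]
contact_force: [-4.4, -0.8, 3.4]
grip_width: 0.0428
gripper_force: 2.3
```

Request:
servo_tool --pt "0 0 0 6 0 0 0.5" --pt "0 0 0 12 1 0 0.5" --pt "0 0 0 18 2 0 0.5" --pt "0 0 0 24 3 0 0.5" --pt "0 0 0 30 3 0 0.5"

```text
clock: 8.73
tcp_pos: [0.4474, 0.0274, 0.0043]
orientation: [0.153, -2.786, -0.027]
contact_force: [-5.4, -0.4, 4.7]
grip_width: 0.0428
gripper_force: 3.3
```

```bash
python3 - <<'E'
from bar import *
bar("scene",(330,220),"pics/a5.png");bar("side",(310,225),"pics/a6.png")
o=r.get_obs();print(o["tcp_pos"],o["contact_force"],o["joints"].round(2))
E
```

```text
scene ((508.6942138671875, 34.66331481933594), (95.3570556640625, 261.024658203125), 6.6345343589782715) [[446.29998779296875, 158.8000030517578], [476.3999938964844, -100.5], [571.0999755859375, -89.5], [541.0, 169.8000030517578]]
side ((513.9116821289062, 1.530853271484375), (90.94339752197266, 198.77926635742188), 6.38247537612915) [[457.70001220703125, 95.19999694824219], [479.79998779296875, -102.30000305175781], [570.2000122070312, -92.19999694824219], [548.0999755859375, 105.4000015258789]]
[0.44890688 0.02745288 0.00429075] [-1.97355718 -0.30760943  3.38249235] [-0.35  0.66  0.24  2.   -0.25  0.87  1.75]
```

Request:
servo_tool --pt "0 0 0 8 1 0 0.5" --pt "0 0 0 16 2 0 0.5" --pt "0 0 0 24 3 0 0.5" --pt "0 0 0 32 4 0 0.5" --pt "0 0 0 40 4 0 0.5"

```text
clock: 9.25
tcp_pos: [0.4885, 0.0317, 0.0043]
orientation: [0.153, -2.788, -0.027]
contact_force: [-5.1, 0.3, 3.2]
grip_width: 0.0426
gripper_force: 2.8
```

Request:
servo_tool --pt "0 0 0 8 1 0 0.5" --pt "0 0 0 16 2 0 0.5" --pt "0 0 0 24 3 0 0.5" --pt "0 0 0 32 4 0 0.5" --pt "0 0 0 40 4 0 0.5"

```text
clock: 9.67
tcp_pos: [0.529, 0.0359, 0.0043]
orientation: [0.154, -2.789, -0.027]
contact_force: [-5.2, 0.9, 3.0]
grip_width: 0.0424
gripper_force: 2.8
```

```bash
python3 - <<'E'
from bar import *
bar("scene",(325,235),"pics/a7.png");bar("side",(330,215),"pics/a8.png")
o=r.get_obs();print(o["tcp_pos"],o["contact_force"],o["joints"].round(2))
E
```

```text
scene ((590.2013549804688, 43.116355895996094), (96.24922943115234, 261.2881164550781), 6.450407981872559) [[527.7000122070312, 167.5], [557.0999755859375, -92.0999984741211], [652.7000122070312, -81.30000305175781], [623.2999877929688, 178.3000030517578]]
side ((596.0347290039062, 7.2789154052734375), (91.60665130615234, 192.48915100097656), 6.70477294921875) [[539.2999877929688, 97.5], [561.7999877929688, -93.69999694824219], [652.7999877929688, -83.0], [630.2999877929688, 108.19999694824219]]
[0.53072453 0.03573572 0.00420838] [-0.57816351 -0.29832384  0.31546914] [-0.33  0.74  0.25  1.8  -0.25  0.98  1.74]
```

Request:
servo_tool --pt "0 0 0 4 0 0 0.5" --pt "0 0 0 8 1 0 0.5" --pt "0 0 0 12 1 0 0.5" --pt "0 0 0 16 2 0 0.5" --pt "0 0 0 19 2 0 0.5"

```text
clock: 10.18
tcp_pos: [0.5479, 0.0377, 0.0042]
orientation: [0.153, -2.789, -0.027]
contact_force: [-2.5, -0.5, 0.5]
grip_width: 0.0425
gripper_force: 1.3
```

Request:
servo_tool --pt "0 0 0 1 0 0 0.5" --pt "0 0 0 2 0 0 0.5" --pt "0 0 0 3 0 0 0.5" --pt "0 0 0 3 0 0 0.5"

```text
clock: 10.52
tcp_pos: [0.5504, 0.0375, 0.0043]
orientation: [0.153, -2.789, -0.027]
contact_force: [-2.9, 1.1, -0.0]
grip_width: 0.0425
gripper_force: 0.9
```

```bash
python3 - <<'E'
from bar import *
bar("scene",(325,235),"pics/a9.png");bar("side",(335,215),"pics/a10.png")
o=r.get_obs();print(o["tcp_pos"],o["contact_force"],o["moment"],o["joints"].round(2))
E
```

```text
scene ((611.6197509765625, 44.8150634765625), (94.34030151367188, 260.915771484375), 6.650108814239502) [[549.7000122070312, 168.89999389648438], [579.9000244140625, -90.19999694824219], [673.5999755859375, -79.30000305175781], [643.4000244140625, 179.89999389648438]]
side ((616.4033813476562, 8.317367553710938), (90.86593627929688, 193.98681640625), 5.002077102661133) [[562.7000122070312, 101.0], [579.5999755859375, -92.30000305175781], [670.0999755859375, -84.30000305175781], [653.2000122070312, 108.9000015258789]]
[0.55035961 0.03752685 0.004304  ] [-2.76509997 -0.93826694  0.53449126] [ 0.01748778 -0.02839736 -0.03580477] [-0.33  0.77  0.25  1.74 -0.25  1.02  1.74]
```

Close now, so I creep on until the contact force rises.

Request:
servo_tool --pt "0 0 0 1 0 0 0.5" --pt "0 0 0 2 0 0 0.5" --pt "0 0 0 2 0 0 0.5"

```text
clock: 10.87
tcp_pos: [0.5525, 0.0375, 0.0043]
orientation: [0.153, -2.789, -0.027]
contact_force: [-1.7, 1.1, -0.7]
grip_width: 0.0426
gripper_force: 0.8
```

Request:
servo_tool --pt "0 0 0 1 0 0 0.5" --pt "0 0 0 2 0 0 0.5" --pt "0 0 0 2 0 0 0.5"

```text
clock: 11.12
tcp_pos: [0.5532, 0.0377, 0.0042]
orientation: [0.153, -2.786, -0.028]
contact_force: [-5.8, 1.8, 1.6]
grip_width: 0.0428
gripper_force: 2.4
```

Request:
servo_tool --pt "0 0 0 1 0 0 0.5" --pt "0 0 0 2 0 0 0.5" --pt "0 0 0 2 0 0 0.5"

```text
clock: 11.37
tcp_pos: [0.5536, 0.038, 0.0042]
orientation: [0.153, -2.783, -0.028]
contact_force: [-8.6, 1.1, 3.5]
grip_width: 0.0427
gripper_force: 4.3
```

Request:
servo_tool --pt "0 0 0 1 0 0 0.5" --pt "0 0 0 2 0 0 0.5" --pt "0 0 0 2 0 0 0.5"

```text
clock: 11.62
tcp_pos: [0.5539, 0.0382, 0.0042]
orientation: [0.153, -2.779, -0.029]
contact_force: [-12.4, 1.7, 5.6]
grip_width: 0.0427
gripper_force: 6.3
```

Request:
servo_tool --pt "0 0 0 1 0 0 0.5" --pt "0 0 0 2 0 0 0.5" --pt "0 0 0 3 0 0 0.5" --pt "0 0 0 4 0 0 0.5" --pt "0 0 0 4 0 0 0.5"

```text
clock: 12.03
tcp_pos: [0.5544, 0.0385, 0.0042]
orientation: [0.152, -2.772, -0.03]
contact_force: [-19.0, 3.1, 9.6]
grip_width: 0.0426
gripper_force: 10.5
```

```bash
python3 - <<'E'
from bar import *
p,d,I=grab("side"); q,e,J=grab("scene")
cv2.imwrite("pics/b1.png",np.hstack([cv2.resize(p[140:260,280:400],(400,400),interpolation=2),cv2.resize(q[185:305,255:375],(400,400),interpolation=2)]))
o=r.get_obs();print(o["tcp_pos"],o["contact_force"],o["moment"],R.from_rotvec(o["orientation"]).as_matrix().round(3))
E
```

```text
[0.55440356 0.03855634 0.00417306] [-19.87019753   4.58022029  10.26514986] [ 0.5507012   4.11555684 -0.43800222] [[-0.928 -0.102 -0.358]
 [-0.109  0.994  0.002]
 [ 0.356  0.041 -0.934]]
```

View pics/b1.png

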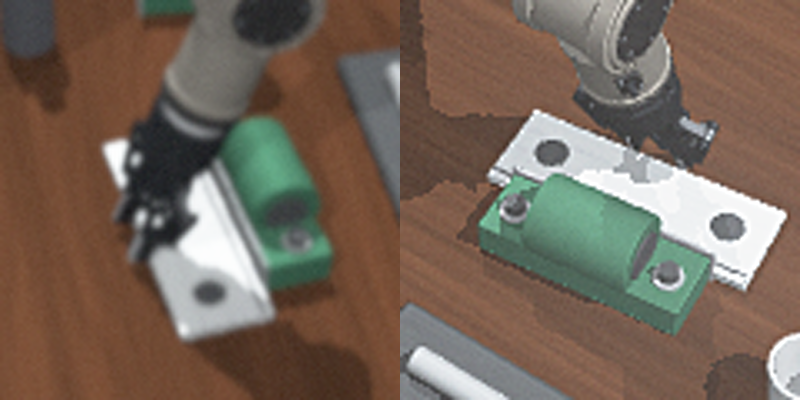

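Both crops show the bar against the housing face, overhanging both ends. The bar stalled at about 20 N, so it is seated. I back off, rise and look with the wrist camera.

Request:
servo_tool --pt "0 0 0 -6 -1 0 0.5" --pt "0 0 0 -14 -2 0 0.5" --pt "0 0 0 -25 -3 0 0.5" --pt "0 0 0 -35 -4 10 0.5" --pt "0 0 0 -35 -4 40 0.5"

```text
clock: 12.55
tcp_pos: [0.5237, 0.0328, 0.042]
orientation: [0.152, -2.783, -0.025]
contact_force: [-0.6, -0.2, -0.4]
grip_width: 0.0427
gripper_force: 0.0
```

Request:
servo_tool --pt "0 0 0 0 0 40 0.5" --pt "0 -7 0 0 0 80 0.5" --pt "0 -14 0 0 0 100 0.5" --pt "0 -20 0 0 0 120 0.5" --pt "0 -20 0 0 0 120 0.2"

```text
clock: 12.97
tcp_pos: [0.5276, 0.0329, 0.1692]
orientation: [-0.169, 3.125, 0.004]
contact_force: [-0.1, -0.2, -0.5]
grip_width: 0.0535
gripper_force: 0.0
```

```bash
python3 - <<'E'
from bar import *
bar("scene",(325,235));bar("side",(335,215))
p,d,I=grab("wrist");np.savez("w1.npz",p=p,d=d);cv2.imwrite("pics/w1.png",p)
o=r.get_obs();print(o["tcp_pos"],o["orientation"],o["contact_force"],o["joints"].round(2))
E
```

```text
scene ((615.1401977539062, 44.88182067871094), (94.56902313232422, 261.7806091308594), 5.915436267852783) [[554.5999755859375, 170.1999969482422], [581.5999755859375, -90.19999694824219], [675.7000122070312, -80.4000015258789], [648.7000122070312, 179.89999389648438]]
side ((613.0672607421875, 43.50372314453125), (95.25389862060547, 268.097412109375), 5.922025203704834) [[551.9000244140625, 171.89999389648438], [579.5, -94.69999694824219], [674.2999877929688, -84.9000015258789], [646.5999755859375, 181.8000030517578]]
[0.52792258 0.03359787 0.16472588] [-1.72437585e-01  3.13603373e+00  6.95734856e-04] [-0.08122346  0.41956402 -0.03505952] [-0.45  0.32  0.33  1.99 -0.14  0.85  1.63]
```

View pics/w1.png

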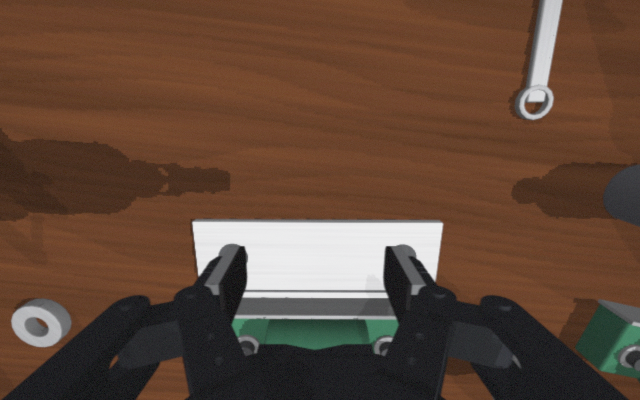

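The wrist view shows the bar (rows 220–298) lying parallel to the grey face strip (298–318), with no wood between them. I check the fit numerically and work out the approach to the weight.

```bash
python3 - <<'E'
from m import *
z=np.load("w1.npz");p=z["p"];o=r.get_obs();I=info("wrist",o)
g=cv2.cvtColor(p,cv2.COLOR_BGR2GRAY).astype(float); hsv=cv2.cvtColor(p,cv2.COLOR_BGR2HSV).astype(float)
def edge(img,u,a,b,sign):
    c=np.diff(img[a:b,u])*sign; k=np.clip(c,0,None); k[k<k.max()*.4]=0
    return (k*(np.arange(a,b-1)+.5)).sum()/k.sum()
def line(img,us,a,b,s,h):
    W=plane([(u,edge(img,u,a,b,s)) for u in us],h,I); c=np.polyfit(W[:,1],W[:,0],1)
    res=abs(W[:,0]-np.polyval(c,W[:,1])); k=res<3*np.median(res); c=np.polyfit(W[k,1],W[k,0],1)
    return np.degrees(-np.arctan(c[0])),np.polyval(c,.045)*1000,res.max()*1000
print("bar back",line(g,range(250,380),212,228,1,.01))
print("bar front",line(g,range(260,378),294,304,-1,.01))
S=hsv[...,1]
print("face top",line(S,range(260,378),312,324,1,.04))
for v in range(284,326,1): print(v,g[v,320],S[v,320],end=' | ')
E
```

```text
bar back (np.float64(5.985039887838903), np.float64(563.1215417856238), np.float64(0.6205893381909799))
bar front (np.float64(6.240075202709023), np.float64(653.2597372437485), np.float64(0.5474646107862524))
face top (np.float64(6.173855109046259), np.float64(658.7688416325993), np.float64(1.2765262804812494))
284 233.0 1.0 | 285 233.0 0.0 | 286 233.0 1.0 | 287 233.0 1.0 | 288 231.0 1.0 | 289 218.0 1.0 | 290 134.0 7.0 | 291 126.0 10.0 | 292 186.0 7.0 | 293 231.0 1.0 | 294 233.0 1.0 | 295 232.0 1.0 | 296 230.0 2.0 | 297 216.0 1.0 | 298 118.0 6.0 | 299 92.0 3.0 | 300 92.0 3.0 | 301 91.0 5.0 | 302 87.0 3.0 | 303 93.0 5.0 | 304 93.0 5.0 | 305 93.0 3.0 | 306 92.0 5.0 | 307 92.0 5.0 | 308 91.0 8.0 | 309 92.0 3.0 | 310 91.0 3.0 | 311 94.0 8.0 | 312 92.0 5.0 | 313 92.0 3.0 | 314 97.0 5.0 | 315 135.0 4.0 | 316 192.0 8.0 | 317 200.0 4.0 | 318 179.0 4.0 | 319 91.0 32.0 | 320 51.0 95.0 | 321 54.0 93.0 | 322 58.0 89.0 | 323 58.0 109.0 | 324 61.0 97.0 | 325 61.0 103.0 |
```

The bar's front edge matches the face to about 1 mm, with angles 6.0–6.2° against 6.17°, so it is flush. Next the weight, at about (472,-371) with stand yaw about -8.5°.

Request:
servo_tool --pt "0 0 0 0 0 40 0.2" --pt "0 0 -4 -5 -30 80 0.2" --pt "0 0 -8 -10 -65 100 0.2" --pt "0 0 -12 -15 -100 100 0.2" --pt "0 0 -15 -20 -135 100 0.2"

```text
clock: 13.53
tcp_pos: [0.5089, -0.1041, 0.2654]
orientation: [0.244, 3.13, -0.002]
contact_force: [0.7, -0.5, -0.9]
grip_width: 0.0682
gripper_force: 0.0
```

Request:
servo_tool --pt "0 0 0 -4 -36 0 0.2" --pt "0 0 0 -8 -72 0 0.2" --pt "0 0 0 -12 -108 0 0.2" --pt "0 0 0 -16 -140 0 0.2" --pt "0 0 0 -18 -150 0 0.2"

```text
clock: 13.95
tcp_pos: [0.4881, -0.2578, 0.2633]
orientation: [-0.249, -3.129, 0.006]
contact_force: [-0.6, -0.9, -0.0]
grip_width: 0.0683
gripper_force: 0.0
```

Request:
servo_tool --pt "0 0 0 -4 -36 0 0.2" --pt "0 0 0 -8 -72 0 0.2" --pt "0 0 0 -14 -100 0 0.2" --pt "0 0 0 -18 -120 0 0.2" --pt "0 0 0 -18 -120 0 0.2"

```text
clock: 14.37
tcp_pos: [0.4693, -0.3769, 0.263]
orientation: [-0.248, -3.128, 0.005]
contact_force: [-0.9, 0.1, 0.9]
grip_width: 0.0685
gripper_force: 0.0
```

```bash
python3 - <<'E'
from m import *
o=r.get_obs();print(o["tcp_pos"],o["orientation"],o["joints"].round(2))
p,d,I=grab("wrist");C=cloud(d,I);np.savez("w2.npz",p=p,d=d);cv2.imwrite("pics/w2.png",p)
T=(C[...,2]>.183)&(C[...,2]<.2)&(d>0)&(d>.15)
n,l,s,c=cv2.connectedComponentsWithStats(T.astype(np.uint8))
for i in range(1,n):
    if s[i,4]>40: Q=C[l==i][:,:2]*1000; print(c[i].round(),s[i,4],cv2.minAreaRect(Q.astype(np.float32)),np.median(C[l==i],0))
E
```

```text
[ 0.46933719 -0.376917    0.26296978] [-0.24843625 -3.12799792  0.00485758] [ 0.12  0.37  0.6   1.73 -0.22  1.11  2.19]
[325. 173.] 169 ((440.5801086425781, -365.4151306152344), (9.35370922088623, 11.284070014953613), 81.24838256835938) [ 0.43939059 -0.36538322  0.19021524]
[326. 213.] 1092 ((470.6437072753906, -369.7536315917969), (40.016746520996094, 14.513583183288574), 82.07234954833984) [ 0.46965165 -0.36961736  0.18974215]
```

View pics/w2.png

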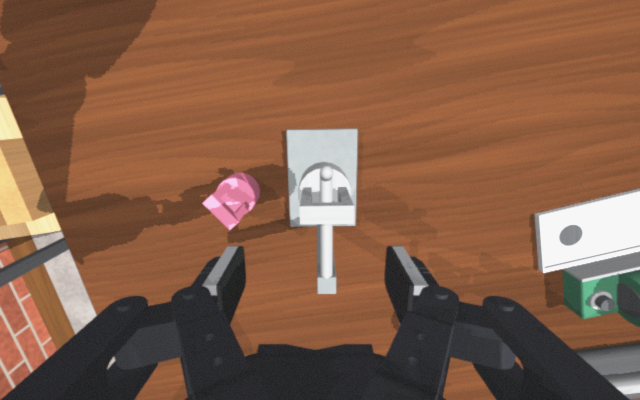

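The wrist view shows the steel shackle at (326,213) across the prong, with the pink one at (235,200) well clear. The shackle centre is (470.6, -369.8) mm.

Request:
servo_tool --pt "0 0 1 1 7 0 0.2" --pt "0 0 1 1 7 -30 0.2" --pt "0 0 1 1 7 -60 0.2" --pt "0 0 1 1 7 -80 0.2" --pt "0 0 1 1 7 -90 0.2"

```text
clock: 14.83
tcp_pos: [0.4723, -0.3608, 0.1708]
orientation: [-0.204, -3.13, -0.005]
contact_force: [0.2, 0.6, -0.5]
grip_width: 0.068
gripper_force: 0.0
```

Request:
servo_tool --pt "0 0 0 0 0 -8 0.2" --pt "0 0 0 0 0 -16 0.2" --pt "0 0 0 0 0 -22 0.2" --pt "0 0 0 0 0 -23 0.2" --pt "0 0 0 0 0 -23 0.2"

```text
clock: 15.25
tcp_pos: [0.4725, -0.3646, 0.1516]
orientation: [0.211, 3.134, -0.0]
contact_force: [1.5, 0.5, 1.0]
grip_width: 0.0683
gripper_force: 0.0
```

Request:
servo_tool --pt "0 0 0 0 0 0 0.4" --pt "0 0 0 0 0 0 0.6" --pt "0 0 0 0 0 0 0.8" --pt "0 0 0 0 0 0 0.8" --pt "0 0 0 0 0 0 0.8" --force 50

```text
clock: 15.67
tcp_pos: [0.4728, -0.3668, 0.1529]
orientation: [0.213, 3.131, -0.005]
contact_force: [-0.3, -4.8, 6.2]
grip_width: 0.0395
gripper_force: 51.5
```

Gripped at 39.5 mm. I lift straight up.

Request:
servo_tool --pt "0 0 0 0 -2 3 0.8" --pt "0 0 0 0 -3 10 0.8" --pt "0 0 0 0 -3 20 0.8" --pt "0 0 0 0 -3 30 0.8" --pt "0 0 0 0 -3 40 0.8"

```text
clock: 16.08
tcp_pos: [0.4721, -0.3671, 0.1921]
orientation: [-0.211, -3.134, -0.001]
contact_force: [0.0, -0.3, -4.9]
grip_width: 0.0392
gripper_force: 50.9
```

Request:
servo_tool --pt "0 0 0 0 0 10 0.8" --pt "0 0 0 0 0 25 0.8" --pt "0 0 0 0 0 40 0.8" --pt "0 0 0 0 0 50 0.8" --pt "0 0 0 0 0 50 0.8"

```text
clock: 16.5
tcp_pos: [0.4719, -0.3671, 0.2413]
orientation: [-0.211, -3.133, -0.001]
contact_force: [0.3, -0.8, 0.5]
grip_width: 0.018
gripper_force: 0.0
```

```bash
python3 - <<'E'
from h import *
p,d,I=grab("side");q,e,J=grab("scene")
cv2.imwrite("pics/c1.png",np.hstack([cv2.resize(p[200:380,240:420],(400,400)),cv2.resize(q[50:210,170:330],(400,400))]))
o=r.get_obs();print(o["tcp_pos"],o["orientation"],o["contact_force"],o["moment"],o["grip_width"],o["joints"].round(2))
E
```

```text
[ 0.47329517 -0.36839384  0.24325169] [ 2.11053546e-01  3.13107586e+00 -2.38079661e-03] [-0.34655947 -0.22381045  0.04585566] [0.00079599 0.03336026 0.02419022] 0.01720166262586233 [ 0.11  0.38  0.58  1.76 -0.23  1.07  2.21]
```

View pics/c1.png

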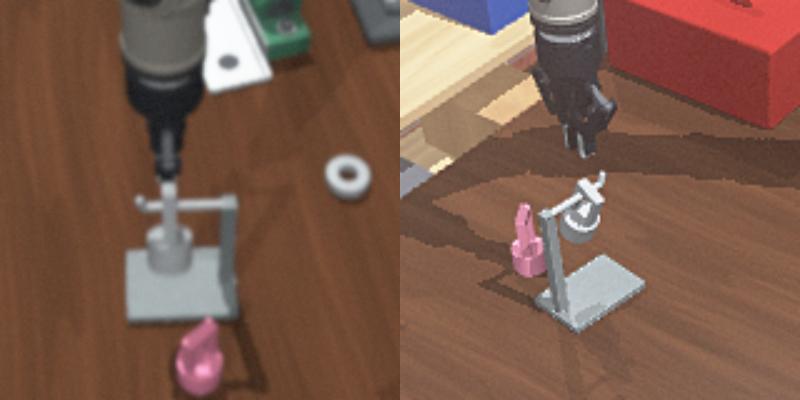

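The picture shows the weight hanging on the prong again. I lifted too far: the cylinder's top met the prong's underside at about 40 mm and the shackle slipped out of the fingers. Next time I lift about 24 mm and then slide out along the prong. First I re-measure the shackle.

Request:
servo_tool --pt "0 0 0 0 0 10 0.2" --pt "0 0 0 0 0 20 0.2" --pt "0 0 0 0 0 20 0.2" --pt "0 0 0 0 0 20 0.2" --pt "0 0 0 0 0 20 0.2"

```text
clock: 17.02
tcp_pos: [0.4724, -0.3676, 0.2619]
orientation: [0.211, 3.133, -0.0]
contact_force: [-1.2, 1.1, -1.0]
grip_width: 0.0679
gripper_force: 0.0
```

```bash
cat > sh.py <<'E'
from m import *
o=r.get_obs();print(o["tcp_pos"],R.from_rotvec(o["orientation"]).as_matrix()[:,0].round(3),o["clock"])
p,d,I=grab("wrist");C=cloud(d,I)
T=(C[...,2]>.183)&(C[...,2]<.2)&(d>.15)
n,l,s,c=cv2.connectedComponentsWithStats(T.astype(np.uint8))
for i in range(1,n):
    if s[i,4]>40: Q=C[l==i][:,:2]*1000; print(c[i].round(),s[i,4],cv2.minAreaRect(Q.astype(np.float32)),np.median(C[l==i],0),C[l==i][:,2].min(),C[l==i][:,2].max())
E
python3 sh.py
```

```text
[ 0.47242278 -0.3676199   0.2618779 ] [-0.991  0.134 -0.001] 17.0167
[313. 170.] 172 ((440.427978515625, -365.1469421386719), (11.348241806030273, 9.711585998535156), 6.979227542877197) [ 0.43943065 -0.3652241   0.19021361] 0.18316647605395833 0.19320282759632584
[320. 211.] 996 ((471.94384765625, -363.2551574707031), (39.55192184448242, 14.82132339477539), 82.01937103271484) [ 0.4711478  -0.36478701  0.18817311] 0.18300656982246566 0.1946725128041691
```

Request:
servo_tool --pt "0 0 0 0 0 0 0.2" --pt "0 0 0 0 0 0 0.2" --pt "0 0 0 0 0 0 0.2" --pt "0 0 0 0 0 0 0.2" --pt "0 0 0 0 0 0 0.2"

```text
clock: 17.48
tcp_pos: [0.4722, -0.3675, 0.2612]
orientation: [-0.211, -3.134, -0.0]
contact_force: [-0.2, 0.8, 0.4]
grip_width: 0.0684
gripper_force: 0.0
```

Request:
servo_tool --pt "0 0 0 0 0 0 0.2" --pt "0 0 0 0 0 0 0.2" --pt "0 0 0 0 0 0 0.2" --pt "0 0 0 0 0 0 0.2" --pt "0 0 0 0 0 0 0.2"

```text
clock: 17.9
tcp_pos: [0.4722, -0.3676, 0.2613]
orientation: [0.211, 3.134, 0.0]
contact_force: [0.1, -0.1, -0.9]
grip_width: 0.0684
gripper_force: 0.0
```

```bash
cat >> sh.py <<'E'
k=max(range(1,n),key=lambda i:s[i,4]);Q=C[l==k];Q=Q[abs(Q[:,2]-np.median(Q[:,2]))<.008]
A=np.c_[Q[:,:2]-Q[:,:2].mean(0),np.ones(len(Q))];print("slope",np.linalg.lstsq(A,Q[:,2],rcond=None)[0],Q.mean(0))
E
python3 sh.py
```

```text
[ 0.47223976 -0.36757399  0.26132101] [-0.991  0.134 -0.   ] 17.9
[313. 171.] 170 ((440.48333740234375, -365.50408935546875), (9.312464714050293, 11.189736366271973), 83.03895568847656) [ 0.43939714 -0.36519677  0.19040584] 0.1835861061802679 0.19299393046787505
[322. 212.] 1112 ((471.91461181640625, -362.71478271484375), (40.49289321899414, 14.653623580932617), 81.3741455078125) [ 0.47110029 -0.36267167  0.18920069] 0.18300555430366286 0.19273692600450834
slope [ 0.11457444 -0.07225954  0.18898903] [ 0.4712193  -0.36261431  0.18898903]
```

Request:
servo_tool --pt "0 0 0 -1 4 -25 0.2" --pt "0 0 0 -1 4 -55 0.2" --pt "0 0 0 -1 4 -80 0.2" --pt "0 0 0 -1 4 -95 0.2" --pt "0 0 0 -1 4 -100 0.2"

```text
clock: 18.37
tcp_pos: [0.4699, -0.3624, 0.1586]
orientation: [-0.211, -3.13, -0.003]
contact_force: [-0.4, 0.5, -0.7]
grip_width: 0.0684
gripper_force: 0.0
```

Request:
servo_tool --pt "0 0 0 0 0 -6 0.2" --pt "0 0 0 0 0 -12 0.2" --pt "0 0 0 0 0 -16 0.2" --pt "0 0 0 0 0 -16 0.2" --pt "0 0 0 0 0 -16 0.2"

```text
clock: 18.78
tcp_pos: [0.4715, -0.3638, 0.1458]
orientation: [0.211, 3.134, -0.0]
contact_force: [0.1, 0.7, 0.4]
grip_width: 0.0681
gripper_force: 0.0
```

Request:
servo_tool --pt "0 0 0 0 0 0 0.35" --pt "0 0 0 0 0 0 0.45" --pt "0 0 0 0 0 0 0.55" --pt "0 0 0 0 0 0 0.7" --pt "0 0 0 0 0 0 0.7" --force 80

```text
clock: 19.2
tcp_pos: [0.4721, -0.3631, 0.1463]
orientation: [0.21, 3.133, 0.001]
contact_force: [-0.7, 2.8, 4.9]
grip_width: 0.0388
gripper_force: 79.5
```

Request:
servo_tool --pt "0 0 0 0 0 4 0.7" --pt "0 0 0 0 -2 10 0.7" --pt "0 0 0 0 -4 16 0.7" --pt "0 0 0 0 -5 23 0.7" --pt "0 0 0 0 -5 23 0.7"

```text
clock: 19.62
tcp_pos: [0.4716, -0.3698, 0.1699]
orientation: [0.213, 3.132, -0.002]
contact_force: [0.2, -0.4, -5.0]
grip_width: 0.0392
gripper_force: 81.0
```

Request:
servo_tool --pt "0 0 0 0 0 0 0.7" --pt "0 0 0 0 0 0 0.7" --pt "0 0 0 0 0 0 0.7"

```text
clock: 19.87
tcp_pos: [0.471, -0.3683, 0.1679]
orientation: [-0.211, -3.134, -0.001]
contact_force: [0.8, 0.3, -5.8]
grip_width: 0.0386
gripper_force: 81.0
```

```bash
python3 sh.py
```

```text
[ 0.47098765 -0.36826096  0.16790178] [-0.991  0.134  0.001] 19.8667Traceback (most recent call last):
  File "sh.py", line 8, in <module>
    k=max(range(1,n),key=lambda i:s[i,4]);Q=C[l==k];Q=Q[abs(Q[:,2]-np.median(Q[:,2]))<.008]
ValueError: max() iterable argument is empty
```

The full weight (about 5 N) now hangs free of the prong. I slide out along the prong, past its tip.

Request:
servo_tool --pt "0 0 0 -8 1 0 0.7" --pt "0 0 0 -16 2 0 0.7" --pt "0 0 0 -24 3 0 0.7" --pt "0 0 0 -32 4 0 0.7" --pt "0 0 0 -40 6 0 0.7"

```text
clock: 20.33
tcp_pos: [0.4298, -0.3627, 0.1684]
orientation: [-0.213, -3.134, 0.0]
contact_force: [0.6, -1.0, -5.0]
grip_width: 0.039
gripper_force: 81.0
```

Request:
servo_tool --pt "0 0 0 -8 1 0 0.7" --pt "0 0 0 -18 2 0 0.7" --pt "0 0 0 -28 4 0 0.7" --pt "0 0 0 -38 5 0 0.7" --pt "0 0 0 -42 6 0 0.7"

```text
clock: 20.75
tcp_pos: [0.3869, -0.3565, 0.1683]
orientation: [-0.214, -3.133, -0.001]
contact_force: [-0.7, -0.3, -5.7]
grip_width: 0.0392
gripper_force: 81.0
```

```bash
python3 - <<'E'
from h import *
p,d,I=grab("side");q,e,J=grab("scene")
cv2.imwrite("pics/c2.png",np.hstack([cv2.resize(p[200:380,220:400],(400,400)),cv2.resize(q[50:210,170:330],(400,400))]))
o=r.get_obs();print(o["tcp_pos"],o["orientation"],o["contact_force"],o["moment"],o["grip_width"],o["joints"].round(2))
E
```

```text
[ 0.38814635 -0.35648499  0.1684014 ] [-2.13108782e-01 -3.13429872e+00 -6.81065906e-04] [ 0.60522854  0.24962837 -5.94941973] [ 0.04033916 -0.0202258  -0.00829103] 0.03924103628843016 [ 0.16  0.35  0.57  2.   -0.24  0.86  2.3 ]
```

View pics/c2.png

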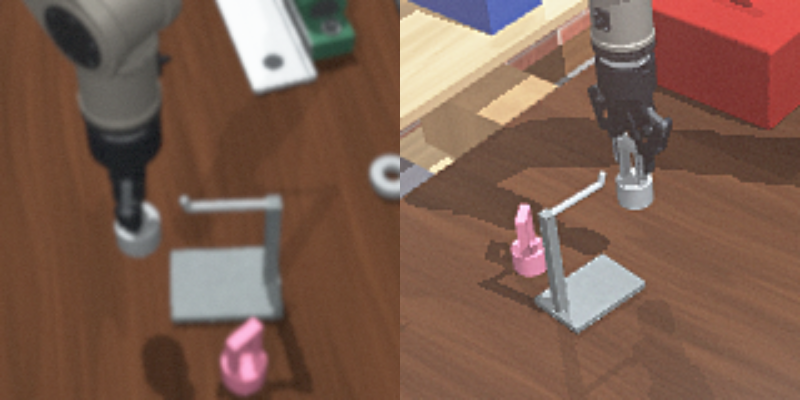

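The weight is off the prong and hanging upright in the fingers. I raise it and carry it to the bar's middle at (614,44).

Request:
servo_tool --pt "0 0 0 0 0 15 0.7" --pt "0 0 0 0 5 35 0.7" --pt "0 0 0 4 20 50 0.7" --pt "0 0 0 16 40 55 0.7" --pt "0 0 0 30 66 55 0.7"

```text
clock: 21.27
tcp_pos: [0.4202, -0.2922, 0.2254]
orientation: [0.217, 3.13, -0.004]
contact_force: [1.6, -0.6, -4.8]
grip_width: 0.0389
gripper_force: 82.3
```

Request:
servo_tool --pt "0 0 2 16 28 0 0.7" --pt "0 0 4 32 56 0 0.7" --pt "0 0 6 48 84 0 0.7" --pt "0 0 8 64 112 0 0.7" --pt "0 0 10 80 140 0 0.7"

```text
clock: 21.68
tcp_pos: [0.5004, -0.1488, 0.2236]
orientation: [-0.066, 3.14, 0.0]
contact_force: [-0.9, -0.6, -5.0]
grip_width: 0.039
gripper_force: 82.1
```

Request:
servo_tool --pt "0 0 1 16 28 0 0.7" --pt "0 0 2 32 56 0 0.7" --pt "0 0 3 48 84 0 0.7" --pt "0 0 4 64 112 0 0.7" --pt "0 0 4 80 134 0 0.7"

```text
clock: 22.1
tcp_pos: [0.5803, -0.013, 0.2232]
orientation: [-0.178, 3.136, 0.002]
contact_force: [0.1, 0.9, -4.8]
grip_width: 0.0388
gripper_force: 82.1
```

Request:
servo_tool --pt "0 0 0 14 22 0 0.7" --pt "0 0 0 24 40 0 0.7" --pt "0 0 0 32 52 0 0.7" --pt "0 0 0 35 59 0 0.7" --pt "0 0 0 35 59 0 0.7"

```text
clock: 22.52
tcp_pos: [0.6148, 0.0444, 0.2229]
orientation: [0.176, -3.137, -0.001]
contact_force: [0.2, 0.1, -5.0]
grip_width: 0.0393
gripper_force: 82.0
```

```bash
python3 - <<'E'
from bar import *
o=r.get_obs();print(o["tcp_pos"],R.from_rotvec(o["orientation"]).as_matrix().round(3),o["contact_force"],o["grip_width"],o["joints"].round(2))
p,d,I=grab("side");C=cloud(d,I);h=o["tcp_pos"]
# underside / visible extent of the weight
m=(np.hypot(C[...,0]-h[0],C[...,1]-h[1])<.032)&(C[...,2]>.1)&(d>0)
print(len(C[m]),np.percentile(C[m][:,2],[0,1,5,50]),C[m&(C[...,2]<h[2]-.015)].mean(0))
E
```

```text
[0.61475275 0.04439651 0.22294357] [[-0.994 -0.112 -0.   ]
 [-0.112  0.994  0.   ]
 [ 0.     0.    -1.   ]] [ 0.18053852  0.08028354 -4.97014223] 0.03926037695943388 [-0.45  0.4   0.36  1.73 -0.16  1.04  1.66]
665 [0.16746624 0.17205434 0.17924659 0.28230244] [0.61425441 0.02871344 0.19331843]
```

Request:
servo_tool --pt "0 0 0 0 0 -28 0.7" --pt "0 0 0 0 0 -56 0.7" --pt "0 0 0 0 0 -84 0.7" --pt "0 0 0 0 0 -108 0.7" --pt "0 0 0 0 0 -125 0.7"

```text
clock: 22.98
tcp_pos: [0.6123, 0.0399, 0.0962]
orientation: [0.168, -3.134, 0.002]
contact_force: [-0.6, 0.3, -5.9]
grip_width: 0.0393
gripper_force: 82.0
```

Request:
servo_tool --pt "0 0 0 0 0 -7 0.7" --pt "0 0 0 0 0 -13 0.7" --pt "0 0 0 0 0 -18 0.7" --pt "0 0 0 0 0 -21 0.7" --pt "0 0 0 0 0 -22 0.7"

```text
clock: 23.4
tcp_pos: [0.6147, 0.0422, 0.0769]
orientation: [-0.172, 3.136, 0.0]
contact_force: [-0.2, -0.4, -4.6]
grip_width: 0.0392
gripper_force: 81.8
```

Request:
servo_tool --pt "0 0 0 0 0 -1 0.7" --pt "0 0 0 0 0 -2 0.7" --pt "0 0 0 0 0 -3 0.7" --pt "0 0 0 0 0 -4 0.7" --pt "0 0 0 0 0 -5 0.7"

```text
clock: 23.82
tcp_pos: [0.6144, 0.0426, 0.0714]
orientation: [-0.173, 3.136, 0.0]
contact_force: [-0.4, -0.0, -4.9]
grip_width: 0.0391
gripper_force: 81.8
```

Request:
servo_tool --pt "0 0 0 0 0 -1 0.7" --pt "0 0 0 0 0 -2 0.7" --pt "0 0 0 0 0 -3 0.7" --pt "0 0 0 0 0 -4 0.7"

```text
clock: 24.15
tcp_pos: [0.6142, 0.0424, 0.0672]
orientation: [0.172, -3.137, 0.0]
contact_force: [-0.1, 0.0, -6.2]
grip_width: 0.039
gripper_force: 81.8
```

Request:
servo_tool --pt "0 0 0 0 0 -1 0.7" --pt "0 0 0 0 0 -2 0.7" --pt "0 0 0 0 0 -2 0.7"

```text
clock: 24.4
tcp_pos: [0.6141, 0.0424, 0.0651]
orientation: [0.172, -3.136, 0.0]
contact_force: [-0.3, 0.3, -5.7]
grip_width: 0.039
gripper_force: 81.8
```

Request:
servo_tool --pt "0 0 0 0 0 -0.5 0.7" --pt "0 0 0 0 0 -1 0.7" --pt "0 0 0 0 0 -1.5 0.7" --pt "0 0 0 0 0 -1.5 0.7"

```text
clock: 24.73
tcp_pos: [0.6142, 0.0424, 0.0637]
orientation: [0.172, -3.137, 0.0]
contact_force: [-0.4, -0.4, -4.7]
grip_width: 0.0389
gripper_force: 81.8
```

Request:
servo_tool --pt "0 0 0 0 0 -0.5 0.7" --pt "0 0 0 0 0 -1 0.7" --pt "0 0 0 0 0 -1.5 0.7" --pt "0 0 0 0 0 -1.5 0.7"

```text
clock: 25.07
tcp_pos: [0.6143, 0.0424, 0.0626]
orientation: [-0.172, 3.137, 0.0]
contact_force: [-0.8, 0.5, -1.8]
grip_width: 0.039
gripper_force: 82.6
```

Contact: the bar now carries most of the weight. I go one more mm, then release.

Request:
servo_tool --pt "0 0 0 0 0 -0.5 0.7" --pt "0 0 0 0 0 -1 0.7" --pt "0 0 0 0 0 -1 0.7"

```text
clock: 25.32
tcp_pos: [0.6145, 0.0424, 0.0625]
orientation: [-0.172, 3.137, 0.001]
contact_force: [-4.0, -0.1, 8.0]
grip_width: 0.0391
gripper_force: 83.7
```

Request:
servo_tool --pt "0 0 0 0 0 0 0.5" --pt "0 0 0 0 0 0 0.45" --pt "0 0 0 0 0 0 0.4" --pt "0 0 0 0 0 0 0.3" --pt "0 0 0 0 0 0 0.2" --force 20

```text
clock: 25.73
tcp_pos: [0.6144, 0.0425, 0.0613]
orientation: [-0.172, 3.137, -0.0]
contact_force: [0.3, 0.4, 0.8]
grip_width: 0.068
gripper_force: 0.0
```

Request:
servo_tool --pt "0 0 0 0 0 0 0.1" --pt "0 0 0 0 0 5 0.1" --pt "0 0 0 0 0 15 0.1" --pt "0 0 0 0 0 30 0.1" --pt "0 0 0 0 0 50 0.1"

```text
clock: 26.15
tcp_pos: [0.6135, 0.0423, 0.1116]
orientation: [0.172, -3.135, 0.0]
contact_force: [0.7, 0.5, -0.5]
grip_width: 0.0771
gripper_force: 0.0
```

Request:
servo_tool --pt "0 0 0 0 0 20 0.1" --pt "0 0 0 -10 0 50 0.1" --pt "0 0 0 -40 0 80 0.1" --pt "0 0 0 -70 0 90 0.1" --pt "0 0 0 -80 0 90 0.1"

```text
clock: 26.57
tcp_pos: [0.5327, 0.0421, 0.2048]
orientation: [-0.171, 3.134, 0.003]
contact_force: [-1.2, -0.6, -0.4]
grip_width: 0.0766
gripper_force: 0.0
```

```bash
python3 - <<'E'
from bar import *
bar("scene",(325,235));bar("side",(335,215))
p,d,I=grab("side");q,e,J=grab("scene");w,f,K=grab("wrist")
cv2.imwrite("pics/d1.png",np.vstack([np.hstack([cv2.resize(p[140:260,280:400],(320,320)),cv2.resize(q[185:305,255:375],(320,320))]),cv2.resize(w,(640,280))]))
for P,D,L in ((p,d,I),(q,e,J)):
    C=cloud(D,L);k=(abs(C[...,0]-.614)<.04)&(abs(C[...,1]-.043)<.04)&(D>0)
    for a,b in ((.03,.06),(.08,.103),(.1,.112)):
        Q=C[k&(C[...,2]>a)&(C[...,2]<b)]; print(a,len(Q),Q.mean(0).round(4) if len(Q) else 0, Q[:,2].max().round(4) if len(Q) else 0)
o=r.get_obs();print(o["tcp_pos"],o["contact_force"],o["clock"])
E
```

```text
scene ((613.736572265625, -51.840675354003906), (87.71735382080078, 105.37501525878906), 29.651880264282227) [[549.5999755859375, -27.799999237060547], [601.7000122070312, -119.30000305175781], [677.9000244140625, -75.9000015258789], [625.7999877929688, 15.600000381469727]]
side ((612.9606323242188, 43.65955352783203), (95.06517791748047, 268.4287414550781), 5.926388740539551) [[551.7999877929688, 172.1999969482422], [579.5, -94.69999694824219], [674.0999755859375, -84.9000015258789], [646.4000244140625, 182.10000610351562]]
0.03 145 [0.6146 0.0316 0.0441] 0.0591
0.08 47 [0.6175 0.0308 0.0939] 0.1028
0.1 48 [0.618  0.0382 0.104 ] 0.1105
0.03 188 [0.6261 0.0448 0.0461] 0.0599
0.08 53 [0.6241 0.0436 0.0933] 0.1028
0.1 74 [0.6201 0.0424 0.1057] 0.1118
[0.53502589 0.04258    0.20120256] [0.46031947 0.11244464 0.21877413] 26.8167
```

View pics/d1.png

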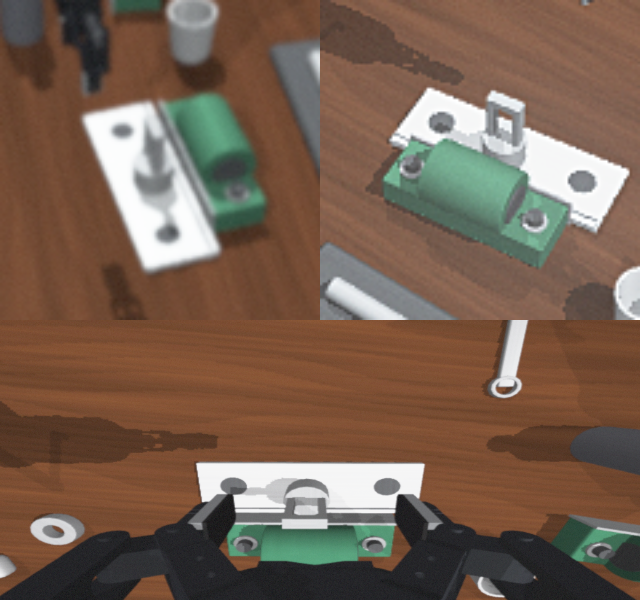

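The weight stands upright on the bar's middle. The bar's pose is unchanged, (613,44) mm at 5.92° in the side view before and after, and still flush. The arm is clear.

```bash
python3 -c "
from bench import r
print(r.hand_in())"
```

```text
the job is handed in; nothing more can be done
None
```

The job is handed in at about 27 s of the 72 s allowed, with no verdict returned: by camera the straightedge is flush to about 1 mm and the weight upright and released on its middle; on the first lift the weight slipped back onto the prong, and the second lift worked.

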